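# Point out the leg to repair and the dowel it needs

## Robot

A 6-joint arm with a two-finger parallel gripper is mounted at the origin on the work surface. World frame = base frame: x ahead of the robot, y to its left, z up, the work surface at z = 0. Lengths are in m, angles in rad, forces in N, time in s.
With the tool pointing down it reaches from about 0.425 to 0.95 m from the base axis. Payload 3.5 kg.
Tool frame: the origin (TCP) lies at the very end of the fingers, on their centre line; the grasp point (between the pads) lies 19 mm behind it; y points along the fingers, z is the direction in which the jaws open and shut, and the axes are right-handed (so a half turn about y gives the same grasp; the last joint's range is limited). The gripper opens to 85 mm and grips with 20 to 120 N. Pads are 22 mm wide; open, the fingers measure 114 mm over their backs; the gripper's body (76 mm by 85 mm) begins 54 mm behind the grasp point. The pads swing forward as they close: fully open they stand 13 mm farther back than shut.
Start: joints at [-1.387, 0.286, 1.577, -0, 1.279, -0.15], TCP at [0.221, -0.638, 0.231] pointing down, gripper open.
Joint ranges: [-2.77, 2.77], [-0.9, 2.22], [0.21, 2.48], [-1.53, 4.67], [0.24, 2.81], [-2.84, 2.84]. Speed limits (rad/s): [2.79, 2.79, 3.14, 3.14, 3.14, 3.14].

## Interface

Orientations are given as a unit quaternion [x, y, z, w].
In Python, from plant import ctrl gives the robot as it stands. The module is installed in compiled form; this text tells all that it offers.
- The arm moves only by the tool jog_arm, never from a script. Its argument "deltas" is a list of rows, each a list of 3 entries, a list of its own where there are three numbers: the turn, a rotation vector about the tool's x, y, z in rad, then the shift along the tool's x, y, z in m, then the opening, from 0 (shut) to 1 (fully open). In form: [[[wx, wy, wz], [dx, dy, dz], gripper], ...]. A call has 1 to 10 rows; each row is the pose to reach, as a shift and turn from the pose measured when the call began, along the tool's axes at that moment; what a row does not reach only later rows make up. A row lasts 1/12 s, in which the tool goes at most 41.7 mm and 7.16 degrees, less where a joint would pass 70% of its speed; a pose out of reach is approached as far as the arm can. A call with a gripper value outside its range is refused whole. The fingers move at their own pace and stop on an object; "force" is the grip in N (left out, the last holds). Time passes only in rows, so rows that repeat a pose let the fingers close. It gives the time, the measured TCP pose, the force and the opening at its end, in the units of the state.
- ctrl.get_state(): the state, without advancing time (a new reading comes with each control period).
- ctrl.read_camera(name): name is "scene" or "top" or "wrist"; returns a dict with "pixels" (480x640x3 uint8, blue, green, red), "range_z" (480x640 float32, m along the optical axis (not along the pixel's ray), 0 where there is no reading), "fx", "fy", "cx", "cy" (pixels), "T" (4x4, takes a point from camera to world coordinates); the wrist camera has in their place "mount" (4x4, takes a point from camera to tool coordinates, whose origin is the TCP and whose axes are the tool frame's). Camera axes: x right, y up, looking along -z (the intrinsics and any distortion apply to the point x, -y, -z); pixel columns grow to the right and rows downward; lengths in m; the calibration is good to about 2 mm. A picture is of the moment at which its call begins: read the wrist's pose just before it.
- ctrl.sign_off(): hands the job in, once; it reports no verdict.
The state is a dict: "time": time; "qpos": joint angles; "dq": joint speeds; "joint_efforts": joint torques, N m; "eef_pos": TCP position; "tcp_rot": TCP orientation; "contact_force": force on the tool from outside, world axes, zero at the start; "wrist_torque": the same for the moment, N m; "opening": opening from 0.0 (shut) to 1.0 (fully open).
Only numpy, scipy, OpenCV 4.12 (cv2) and the standard library are available. Lean on these libraries where they do the work, as an engineer would, in place of code of your own. Each camera call takes 0.05 s, during which the arm holds its last target.

## Task

Show the apprentice the next repair purely by pointing, touching and moving nothing on the bench: bring the fingertips straight above the empty pin hole in the top of the one furniture leg that has lost its wooden pin, about 3 cm over it, and stay there for two seconds. Then in the same way point, from about 3 cm straight above its middle, at the loose pale dowel in the blue fittings tray that matches the pins of the other two legs; stay and finish the program while still pointing there. Do not point at the other legs or at the other two fittings.

Things in the scene. Friction and masses are not known exactly. Their poses are not given: they have to be found in the camera images.
- leg_bare_hole (a point): The target hole: centre of the mouth of the empty dark pin hole, 16 mm wide and 30 mm deep, in the flat top face of the leg that has no pin. The point's z is the top face, 130 mm above the bench.
- leg_bare: The leg that has lost its pin: loose mid-brown wooden sofa leg standing upright on a round pad foot (56 mm), curved shank, 54 mm square top block 36 mm tall, 130 mm high in all. Origin at the centre of its underside, z up along the leg; the hole lies on this axis. Which of the three legs in the row it is changes from start to start; the legs stand at least 75 mm apart between centres.
- leg_a_pin (a point): Top centre of the pale wooden pin (16 mm thick, stands 22 mm out of the top face, so its end is 152 mm above the bench) of a sound leg. Not to be pointed at.
- leg_a: A sound leg, same shape as leg_bare but with a pale pin on top; loose, origin at the centre of its underside.
- leg_b_pin (a point): Top centre of the pale pin of the other sound leg, same sizes as leg_a_pin. Not to be pointed at.
- leg_b: The other sound leg, same as leg_a; loose, origin at the centre of its underside.
- beech_dowel: The target dowel: loose pale wooden dowel, 16 mm thick and 60 mm long, lying in one lane of the blue tray, its top 21 mm above the bench. Origin at the middle of its length, on its underside (5 mm above the bench); x runs along the dowel.
- walnut_dowel: Loose dark wooden dowel, 10 mm thick and 60 mm long, in another lane of the tray. Not to be pointed at. Origin at the middle of its length, on its underside (5 mm above the bench).
- steel_bolt: Loose steel bolt, 10 mm thick and 60 mm long with an 18 mm round head, in another lane of the tray. Not to be pointed at. Origin at the middle of its length, on its underside (5 mm above the bench).
- tray: Fixed blue open fittings tray, 140 x 195 mm, 22 mm high, floor and walls 5 mm; two dividers make three lanes side by side along its y, each about 58 mm wide and running along its x, 63 mm between lane centres. One fitting lies in each lane, which in which changes. Origin at the centre of its underside. Other loose things stand around on the bench, none taller than 155 mm; the fixed things at its edges are no taller than 155 mm either.
Mind the look-alikes: they are no part of the job. What is shaped like the leg_bare but purple or turquoise is not meant.

How it is judged:
On the way, in this order (a step that is already met when the one before it is completed fails the run):
1. the fingers point at the empty hole from above, within 20 mm sideways and close above it, for 1.5 s (horizontal distance between the grasp point and leg_bare_hole below 0.02 m and height (world z) of the grasp point between 0.15 and 0.215 m), for 1.5 s.
2. the fingers point at the middle of the pale dowel, within 20 mm sideways and close above it, for 1 s (horizontal distance between the grasp point and beech_dowel below 0.02 m and height (world z) of the grasp point between 0.041 and 0.106 m), for 1 s.
At the end, for the whole second after the job is handed in: The grasp point stays within 20 mm sideways of the middle of the pale dowel and 20 to 85 mm above its top (fingertips up to about 65 mm above it), touching nothing, with the three legs and three fittings within 8 mm of where they began (all of step 2 and distance of each of leg_bare, leg_a, leg_b, beech_dowel, walnut_dowel, steel_bolt from where it was at the start of the episode below 0.008 m and contact force between the fingers and anything else below 0.3 N).
It fails at once if the robot touches something (contact force between any of the fingers, the arm and anything else above 0.5 N).
It fails at once if a leg or a fitting is moved, lifted or carried (8 mm) (distance of any of leg_bare, leg_a, leg_b, beech_dowel, walnut_dowel, steel_bolt from where it was at the start of the episode above 0.008 m).
It fails at once if the fingers point at a sound leg, the dark dowel or the bolt (within 20 mm sideways and the grasp point under 60 mm above its top) ((horizontal distance between the grasp point and leg_a_pin below 0.02 m and height (world z) of the grasp point below 0.212 m) or (horizontal distance between the grasp point and leg_b_pin below 0.02 m and height (world z) of the grasp point below 0.212 m) or (horizontal distance between the grasp point and walnut_dowel below 0.02 m and height (world z) of the grasp point below 0.075 m) or (horizontal distance between the grasp point and steel_bolt below 0.02 m and height (world z) of the grasp point below 0.083 m)).
It also fails if it takes over 43 s, if anything falls off the work surface, if the arm or the gripper's body presses on something with over 40 N, if the wrist force passes 120 N, or if a joint passes its speed limit or range.

## Working session

There is one attempt and no reset: what is moved stays moved. The work goes in short steps, Python scripts to look and compute and a tool call to move; the robot and the scene stay as the last step left them, time stands still between calls to the robot, and variables do not carry over. Pictures are saved under pics/ and viewed, and the job is handed in when it is done.

Besides the shell and the picture viewer there is one more tool, called after ">>>" by a JSON object that holds its "method" and its "body". jog_arm: Moves the arm, as the interface text tells. Its arguments: {"type":"object","properties":{"deltas":{"type":"array","items":{"type":"array"}},"force":{"type":"number"}},"required":["deltas"]}

```bash
mkdir -p pics
python3 - <<'E'
from plant import ctrl
import cv2,numpy as np,pickle
s=ctrl.get_state();print(s)
for n in("scene","top"):
    d=ctrl.read_camera(n);cv2.imwrite(f"pics/{n}0.png",d["pixels"]);pickle.dump(d,open(f"{n}0.pkl","wb"))
    print(n,{k:v for k,v in d.items() if k not in("pixels","range_z")})
E
```

```text
{'time': 0.0, 'qpos': array([-1.38703957e+00,  2.87199138e-01,  1.57816724e+00, -1.38431171e-05,
        1.27862323e+00, -1.49997592e-01]), 'dq': array([-1.44784971e-05, -7.90309903e-04, -3.38936093e-04,  1.31588189e-04,
       -3.70178797e-04, -4.19222704e-04]), 'joint_efforts': array([ 1.07062999e-03, -4.05971897e+01, -2.92628288e+01, -1.34793063e-04,
        5.86094975e-03,  5.48333730e-06]), 'eef_pos': array([ 0.22102944, -0.63708822,  0.22993016]), 'tcp_rot': array([-0.11747337,  0.69813037, -0.69643587,  0.11743539]), 'contact_force': array([0.21881424, 0.21485127, 0.18376934]), 'wrist_torque': array([-0.0647989 , -0.00905742,  0.0023777 ]), 'opening': 0.9981106144225528}
scene {'fx': 521.3649179721247, 'fy': 521.3649179721247, 'cx': 319.2936015217732, 'cy': 235.32114298877872, 'T': array([[ 0.59021941, -0.61094443,  0.52762483,  1.02415254],
       [ 0.80715815,  0.43717895, -0.39669923, -0.36821829],
       [ 0.01169471,  0.66001626,  0.75116028,  0.86900569],
       [ 0.        ,  0.        ,  0.        ,  1.        ]])}
top {'fx': 439.655511164249, 'fy': 439.655511164249, 'cx': 317.0494328044039, 'cy': 239.56905886559898, 'T': array([[-0.02707354,  0.99090379, -0.13182073,  0.39684503],
       [-0.99851617, -0.03304011, -0.04328764,  0.01467318],
       [-0.04724925,  0.13045318,  0.99032796,  0.98915591],
       [ 0.        ,  0.        ,  0.        ,  1.        ]])}
```

View pics/scene0.png

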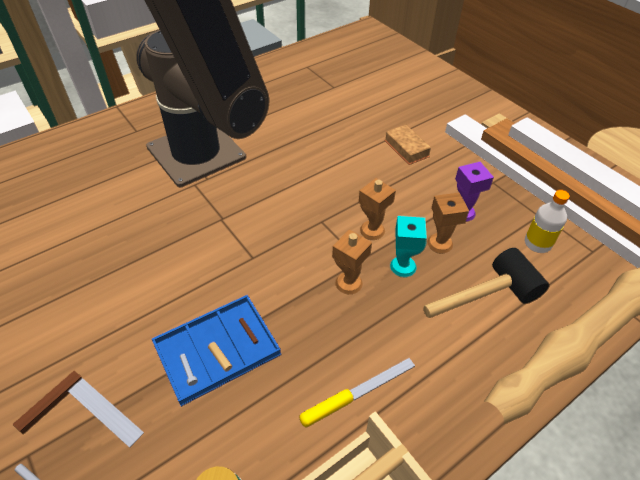

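View pics/top0.png

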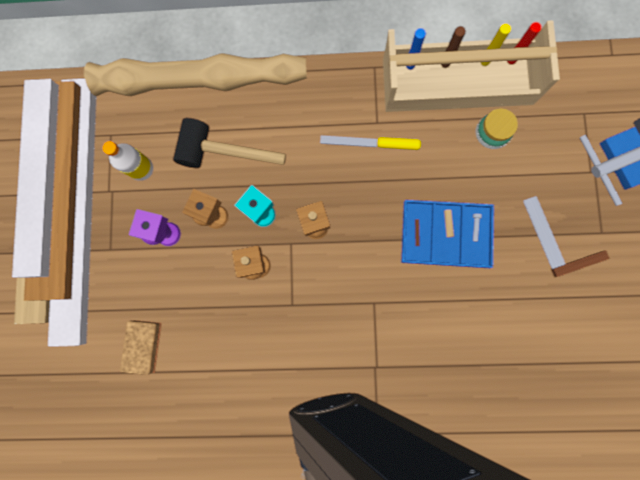

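The scene view shows the bare brown leg's hole near (451,204) and the beech dowel in the middle lane near (220,356). In the top view they are near (200,206) and (449,222). The turquoise and purple legs are look-alikes.

```bash
cat > h.py <<'E'
import numpy as np,cv2,pickle
def ray(d,u,v,z):
    T=d["T"];r=T[:3,:3]@np.array([(u-d["cx"])/d["fx"],-(v-d["cy"])/d["fy"],-1]);o=T[:3,3]
    return o+r*(z-o[2])/r[2]
def blobs(m,minA=8):
    n,l,st,c=cv2.connectedComponentsWithStats(m.astype(np.uint8))
    return [(c[i],st[i,4]) for i in range(1,n) if st[i,4]>=minA]
E
python3 - <<'E'
from h import *
for n,hole,dow,pins in(("scene",(451,204),(220,356),[(378,185),(353,239)]),("top",(200,206),(449,222),[(312,216),(245,261)])):
    d=pickle.load(open(n+"0.pkl","rb"));p=d["pixels"].astype(int);hsv=cv2.cvtColor(d["pixels"],cv2.COLOR_BGR2HSV)
    def win(c,w):
        m=np.zeros((480,640),bool);m[c[1]-w:c[1]+w+1,c[0]-w:c[0]+w+1]=1;return m
    g=cv2.cvtColor(d["pixels"],cv2.COLOR_BGR2GRAY)
    for c,a in blobs((g<60)&win(hole,9)): print(n,"hole",c,a,ray(d,*c,.13))
    m=(p[...,2]>p[...,0]+40)&win(dow,22)
    for c,a in blobs(m):
        print(n,"dowel",c,a,ray(d,*c,.016),"depthz",d["range_z"][int(c[1]),int(c[0])])
    for q in pins: print(n,"pin",q,ray(d,*q,.15))
    for q in ([(474,172),(411,227)] if n=="scene" else [(149,227),(253,203)]):print("lookalike",ray(d,*q,.13))
    for q in ([(188,370),(248,330)] if n=="scene" else [(477,227),(417,232)]):print("otherfit",ray(d,*q,.012))
E
python3 - <<'E'
import cv2,numpy as np
a=cv2.imread('pics/scene0.png');b=cv2.imread('pics/top0.png')
x=cv2.resize(a[150:300,320:520],(800,600),interpolation=cv2.INTER_CUBIC)
cv2.imwrite('pics/c1.png',x)
E
```

```text
scene hole [450.7826087  202.91304348] 23 [0.58865298 0.28745578 0.13      ]
scene dowel [219.44664032 355.92885375] 253 [ 0.5540741 -0.2354901  0.016    ] depthz 0.9392093
scene dowel [239.875 377.125] 16 [ 0.61124781 -0.22657182  0.016     ] depthz 0.9328058
scene pin (378, 185) [0.47910595 0.18694001 0.15      ]
scene pin (353, 239) [0.56216371 0.05629139 0.15      ]
lookalike [0.55177672 0.39489643 0.13      ]
lookalike [0.59033827 0.17775746 0.13      ]
otherfit [ 0.54361528 -0.29360035  0.012     ]
otherfit [ 0.53566343 -0.1649862   0.012     ]
top dowel [455.26984127 200.3968254 ] 63 [ 0.60409613 -0.25328192  0.016     ] depthz 0.9946055
top dowel [448.47468354 223.11392405] 158 [ 0.55341008 -0.23498376  0.016     ] depthz 0.9702534
top pin (312, 216) [0.5550223  0.05991382 0.15      ]
top pin (245, 261) [0.47147899 0.19162042 0.15      ]
lookalike [0.54808721 0.39079351 0.13      ]
lookalike [0.58958198 0.17898291 0.13      ]
otherfit [ 0.54315683 -0.29773803  0.012     ]
otherfit [ 0.53647401 -0.16561135  0.012     ]
```

View pics/c1.png

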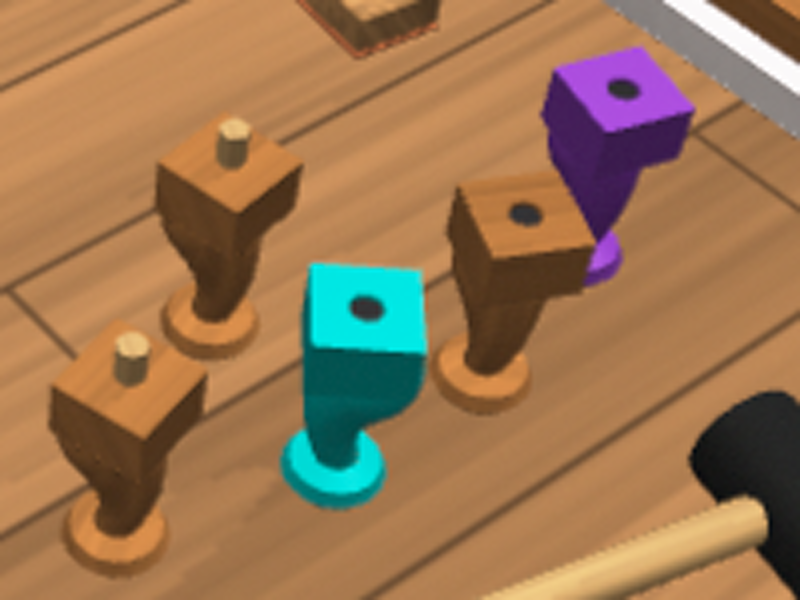

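The crop confirms it: the bare brown leg's hole is at crop pixel (526,213), with turquoise to its left and purple behind it. The top-view mask missed the hole, so I'll redo that and work out the tool-frame moves.

```bash
cat >> h.py <<'E'
from scipy.spatial.transform import Rotation as R
def rel(s,p): return np.round(R.from_quat(s["tcp_rot"]).as_matrix().T@(np.array(p)-s["eef_pos"]),4)
E
python3 - <<'E'
from h import *
from plant import ctrl
d=pickle.load(open("top0.pkl","rb"));g=cv2.cvtColor(d["pixels"],cv2.COLOR_BGR2GRAY).astype(int)
m=np.zeros_like(g,bool);m[200:213,194:207]=1
for t in(60,75,90):
  for c,a in blobs((g<t)&m,5): print(t,c,a,ray(d,*c,.13))
s=ctrl.get_state();print(R.from_quat(s["tcp_rot"]).as_matrix().round(4))
for w in([.5,-.2,.29],[.587,.288,.28],[.587,.288,.165]):print(w,rel(s,w))
E
```

```text
75 [199.16666667 205.43333333] 30 [0.58866433 0.288573   0.13      ]
90 [199.  205.5] 42 [0.58853965 0.28891304 0.13      ]
[[-9.448e-01 -4.000e-04  3.276e-01]
 [-3.276e-01  2.100e-03 -9.448e-01]
 [-3.000e-04 -1.000e+00 -2.100e-03]]
[0.5, -0.2, 0.29] [-0.4068 -0.0591 -0.3218]
[0.587, 0.288, 0.28] [-0.6489 -0.0481 -0.7543]
[0.587, 0.288, 0.165] [-0.6488  0.0669 -0.7541]
```

>>> {"method": "jog_arm", "body": {"deltas": [[[0,0,0],[-0.01,-0.025,-0.008],0.4],[[0,0,0],[-0.03,-0.045,-0.024],0.4],[[0,0,0],[-0.057,-0.06,-0.045],0.4],[[0,0,0],[-0.085,-0.06,-0.067],0.4],[[0,0,0],[-0.113,-0.06,-0.089],0.4],[[0,0,0],[-0.141,-0.06,-0.111],0.4],[[0,0,0],[-0.169,-0.06,-0.133],0.4],[[0,0,0],[-0.197,-0.06,-0.155],0.4],[[0,0,0],[-0.22,-0.06,-0.173],0.4],[[0,0,0],[-0.232,-0.06,-0.183],0.4]]}}

```text
time: 0.93
eef_pos: [0.3816, -0.3853, 0.2901]
tcp_rot: [-0.118, 0.698, -0.696, 0.118]
contact_force: [-0.1, 0.3, 0.0]
opening: 0.398
```

Run:
```python
from h import *
from plant import ctrl
s=ctrl.get_state();print(s["time"],s["qpos"],s["eef_pos"],s["contact_force"])
for w in([.5,-.2,.29],[.5885,.288,.28],[.5885,.288,.165]):print(w,rel(s,w))
```

```text
0.9333 [-0.97818389 -0.04761657  1.83545934  0.00190879  1.35686355  0.25594598] [ 0.38164834 -0.38530852  0.29009708] [-0.09723779  0.34015242  0.01741549]
[0.5, -0.2, 0.29] [-0.1729  0.0007 -0.1359]
[0.5885, 0.288, 0.28] [-0.4174  0.0125 -0.5673]
[0.5885, 0.288, 0.165] [-0.4173  0.1275 -0.5669]
```

>>> {"method": "jog_arm", "body": {"deltas": [[[0,0,0],[-0.015,0,-0.012],0.4],[[0,0,0],[-0.042,0,-0.033],0.4],[[0,0,0],[-0.07,0,-0.055],0.4],[[0,0,0],[-0.098,0,-0.077],0.4],[[0,0,0],[-0.126,0,-0.1],0.4],[[0,0,0],[-0.15,0,-0.122],0.4],[[0,0,0],[-0.17,0,-0.147],0.4],[[0,0,0],[-0.188,0,-0.175],0.4],[[0,0,0],[-0.205,0,-0.2],0.4],[[0,0,0],[-0.215,0,-0.215],0.4]]}}

```text
time: 1.77
eef_pos: [0.5138, -0.1085, 0.2905]
tcp_rot: [-0.119, 0.699, -0.695, 0.119]
contact_force: [0.4, -0.2, 0.5]
opening: 0.404
```

Run:
```python
from h import *
from plant import ctrl
s=ctrl.get_state();print(s["time"],s["qpos"],s["eef_pos"],s["contact_force"])
for w in([.5885,.288,.28],[.5885,.288,.165]):print(w,rel(s,w))
```

```text
1.7667 [-0.40347738 -0.08874229  1.87362226  0.00427014  1.35953632  0.82798411] [ 0.51375233 -0.10847868  0.29050141] [ 0.3979999  -0.16594136  0.50265695]
[0.5885, 0.288, 0.28] [-0.2021  0.0124 -0.3491]
[0.5885, 0.288, 0.165] [-0.202   0.1274 -0.3485]
```

>>> {"method": "jog_arm", "body": {"deltas": [[[0,0,0],[-0.008,0,-0.014],0.4],[[0,0,0],[-0.024,0,-0.042],0.4],[[0,0,0],[-0.042,0,-0.072],0.4],[[0,0,0],[-0.06,0,-0.103],0.4],[[0,0,0],[-0.078,0,-0.134],0.4],[[0,0,0],[-0.096,0,-0.165],0.4],[[0,0,0],[-0.114,0,-0.196],0.4],[[0,0,0],[-0.132,0,-0.227],0.4],[[0,0,0],[-0.148,0,-0.254],0.4],[[0,0,0],[-0.156,0,-0.268],0.4]]}}

```text
time: 2.6
eef_pos: [0.5716, 0.1994, 0.2912]
tcp_rot: [-0.12, 0.699, -0.695, 0.12]
contact_force: [0.0, -0.2, -0.2]
opening: 0.397
```

Run:
```python
from h import *
from plant import ctrl
s=ctrl.get_state();print(s["time"],s["qpos"],s["eef_pos"],s["contact_force"])
d=ctrl.read_camera("wrist");cv2.imwrite("pics/w1.png",d["pixels"]);pickle.dump((s,d),open("w1.pkl","wb"))
print({k:v for k,v in d.items() if k not in("pixels","range_z")})
for w in([.5885,.288,.28],[.5885,.288,.165]):print(w,rel(s,w))
```

```text
2.6 [0.1656933  0.09417594 1.68909776 0.00624337 1.3593749  1.39404341] [0.5716122  0.19943272 0.29117493] [ 0.00499823 -0.2312782  -0.21424284]
{'fx': 401.3404790705329, 'fy': 401.3404790705329, 'cx': 320.21514576025396, 'cy': 248.68432000216583, 'mount': array([[ 2.25498668e-04, -9.62487025e-01, -2.71327617e-01,
        -6.93168205e-02],
       [ 9.07445296e-04,  2.71327709e-01, -9.62486598e-01,
        -1.42234504e-01],
       [ 9.99999563e-01, -2.91755235e-05,  9.34588361e-04,
        -1.02598307e-03],
       [ 0.00000000e+00,  0.00000000e+00,  0.00000000e+00,
         1.00000000e+00]])}
[0.5885, 0.288, 0.28] [-0.0455  0.0117 -0.0777]
[0.5885, 0.288, 0.165] [-0.0455  0.1267 -0.077 ]
```

View pics/w1.png

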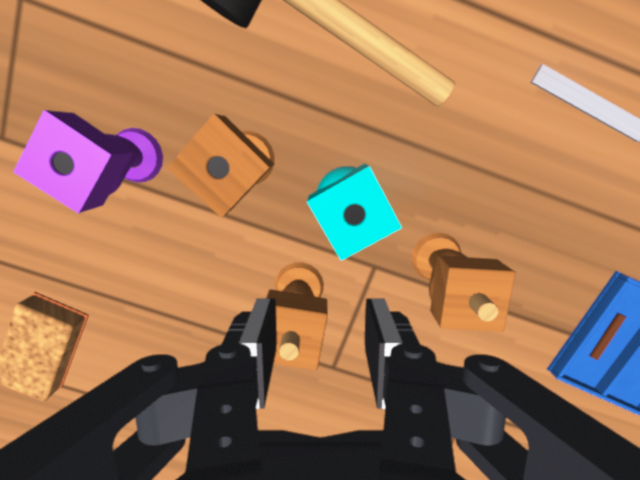

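The wrist view shows the bare brown leg's hole at (218,167), turquoise at (354,214), purple at (62,163) and both pinned legs. I'll cross-check the hole's position from this view.

Run:
```python
from h import *
s,d=pickle.load(open("w1.pkl","rb"));W=np.eye(4);W[:3,:3]=R.from_quat(s["tcp_rot"]).as_matrix();W[:3,3]=s["eef_pos"];d["T"]=W@d["mount"]
g=cv2.cvtColor(d["pixels"],cv2.COLOR_BGR2GRAY);m=np.zeros_like(g,bool);m[150:185,200:236]=1
for c,a in blobs((g<75)&m): print(c,a,ray(d,*c,.13))
```

>>> {"method": "jog_arm", "body": {"deltas": [[[0,0,0],[-0.01,0,-0.016],0.4],[[0,0,0],[-0.024,0,-0.04],0.4],[[0,0,0],[-0.036,0,-0.062],0.4],[[0,0,0],[-0.0455,0.005,-0.077],0.4],[[0,0,0],[-0.0455,0.01,-0.077],0.4],[[0,0,0],[-0.0455,0.01,-0.077],0.4]]}}

```text
time: 3.15
eef_pos: [0.5878, 0.2885, 0.2793]
tcp_rot: [-0.123, 0.699, -0.694, 0.119]
contact_force: [0.6, -0.2, -0.2]
opening: 0.4
```

Run:
```python
from h import *
from plant import ctrl
s=ctrl.get_state();print(s["time"],s["qpos"],s["eef_pos"],s["contact_force"])
for w in([.5885,.288,.28],[.5885,.288,.165]):print(w,rel(s,w))
```

```text
3.15 [0.29888644 0.21232723 1.57800391 0.00700656 1.35506872 1.5245968 ] [0.58779747 0.28847645 0.27927712] [ 0.57306517 -0.1654046  -0.17873669]
[0.5885, 0.288, 0.28] [-0.0005 -0.0007  0.0007]
[0.5885, 0.288, 0.165] [-0.0009  0.1143  0.0015]
```

Run:
```python
from h import *
s,d=pickle.load(open("w1.pkl","rb"));W=np.eye(4);W[:3,:3]=R.from_quat(s["tcp_rot"]).as_matrix();W[:3,3]=s["eef_pos"];d["T"]=W@d["mount"]
print(ray(d,217.5,167,.13))
```

```text
[0.5893784  0.28930187 0.13      ]
```

All three views agree on about (0.589, 0.2885), so I'll descend.

>>> {"method": "jog_arm", "body": {"deltas": [[[0,0,0],[0,0.012,0],0.4],[[0,0,0],[0,0.03,0],0.4],[[0,0,0],[0,0.05,0],0.4],[[0,0,0],[0,0.07,0.001],0.4],[[0,0,0],[0,0.09,0.001],0.4],[[0,0,0],[0,0.105,0.001],0.4],[[0,0,0],[-0.001,0.114,0.001],0.4],[[0,0,0],[-0.001,0.114,0.001],0.4],[[0,0,0],[-0.001,0.114,0.001],0.4],[[0,0,0],[-0.001,0.114,0.001],0.4]]}}

```text
time: 3.98
eef_pos: [0.5892, 0.2883, 0.1667]
tcp_rot: [-0.122, 0.699, -0.694, 0.12]
contact_force: [0.2, 0.6, 0.3]
opening: 0.404
```

>>> {"method": "jog_arm", "body": {"deltas": [[[0,0,0],[0,0,0],0.4],[[0,0,0],[0,0,0],0.4],[[0,0,0],[0,0,0],0.4],[[0,0,0],[0,0,0],0.4],[[0,0,0],[0,0,0],0.4],[[0,0,0],[0,0,0],0.4],[[0,0,0],[0,0,0],0.4],[[0,0,0],[0,0,0],0.4],[[0,0,0],[0,0,0],0.4],[[0,0,0],[0,0,0],0.4]]}}

```text
time: 4.82
eef_pos: [0.5892, 0.2883, 0.1666]
tcp_rot: [-0.122, 0.699, -0.694, 0.12]
contact_force: [0.9, -0.5, 0.3]
opening: 0.401
```

Run:
```python
from h import *
from plant import ctrl
s=ctrl.get_state();print(s["time"],s["qpos"],s["eef_pos"],s["contact_force"])
d=ctrl.read_camera("scene");cv2.imwrite("pics/s2.png",cv2.resize(d["pixels"][120:300,300:540],(800,600)))
```

```text
4.8167 [0.29797442 0.3016811  1.6797775  0.00733114 1.16190541 1.52276664] [0.58919979 0.28825959 0.16656064] [ 0.86389451 -0.54949714  0.32738987]
```

View pics/s2.png

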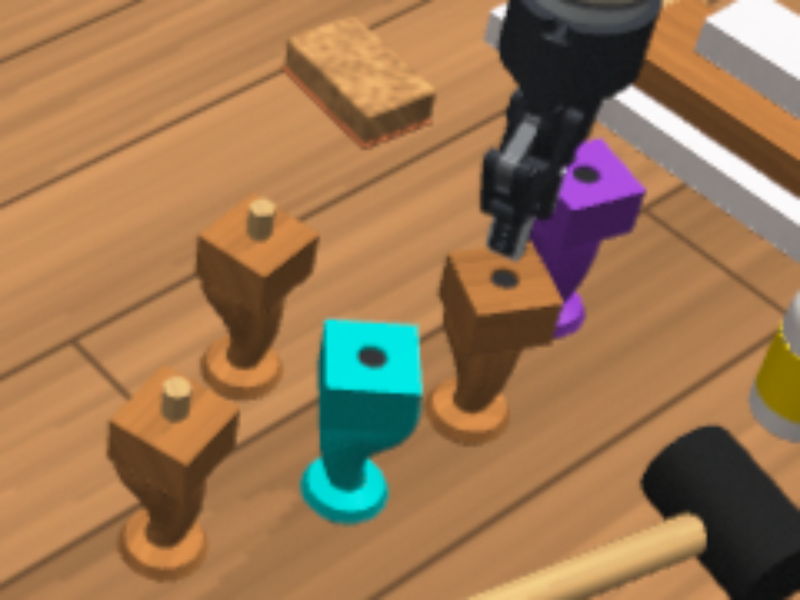

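The crop shows the fingers, with tips near (507,250), hovering over the hole at (505,278) without touching. I'll keep holding so the stay passes two seconds.

>>> {"method": "jog_arm", "body": {"deltas": [[[0,0,0],[0,0,0],0.4],[[0,0,0],[0,0,0],0.4],[[0,0,0],[0,0,0],0.4],[[0,0,0],[0,0,0],0.4],[[0,0,0],[0,0,0],0.4],[[0,0,0],[0,0,0],0.4],[[0,0,0],[0,0,0],0.4],[[0,0,0],[0,0,0],0.4],[[0,0,0],[0,0,0],0.4],[[0,0,0],[0,0,0],0.4]]}}

```text
time: 5.7
eef_pos: [0.5892, 0.2883, 0.1666]
tcp_rot: [-0.122, 0.699, -0.694, 0.12]
contact_force: [-0.7, 0.0, 0.1]
opening: 0.397
```

>>> {"method": "jog_arm", "body": {"deltas": [[[0,0,0],[0,0,0],0.4],[[0,0,0],[0,0,0],0.4],[[0,0,0],[0,0,0],0.4],[[0,0,0],[0,0,0],0.4],[[0,0,0],[0,0,0],0.4],[[0,0,0],[0,0,0],0.4]]}}

```text
time: 6.2
eef_pos: [0.5892, 0.2882, 0.1666]
tcp_rot: [-0.122, 0.699, -0.694, 0.12]
contact_force: [-1.4, 0.4, 0.2]
opening: 0.402
```

>>> {"method": "jog_arm", "body": {"deltas": [[[0,0,0],[0,-0.01,0],0.4],[[0,0,0],[0,-0.03,0],0.4],[[0,0,0],[0,-0.055,0],0.4],[[0,0,0],[0,-0.08,0],0.4],[[0,0,0],[0,-0.105,0],0.4],[[0,0,0],[0,-0.12,0],0.4],[[0,0,0],[0,-0.12,0],0.4]]}}

```text
time: 6.78
eef_pos: [0.5916, 0.2882, 0.2932]
tcp_rot: [-0.118, 0.699, -0.694, 0.123]
contact_force: [-0.1, 0.3, 0.5]
opening: 0.402
```

Run:
```python
from h import *
from plant import ctrl
s=ctrl.get_state();print(s["time"],s["qpos"],s["eef_pos"],s["contact_force"])
for w in([.5535,-.235,.28],[.5535,-.235,.051]):print(w,rel(s,w))
```

```text
6.7833 [0.29675451 0.20542262 1.5609382  0.00688181 1.36681896 1.52305407] [0.59163664 0.28818159 0.29324466] [-0.14492311  0.27280454  0.53128805]
[0.5535, -0.235, 0.28] [0.212  0.0084 0.4799]
[0.5535, -0.235, 0.051] [0.214  0.2373 0.4814]
```

>>> {"method": "jog_arm", "body": {"deltas": [[[0,0,0],[0.006,0,0.014],0.4],[[0,0,0],[0.019,0,0.042],0.4],[[0,0,0],[0.033,0,0.074],0.4],[[0,0,0],[0.047,0,0.106],0.4],[[0,0,0],[0.061,0,0.138],0.4],[[0,0,0],[0.075,0,0.17],0.4],[[0,0,0],[0.089,0,0.202],0.4],[[0,0,0],[0.103,0,0.234],0.4],[[0,0,0],[0.115,0,0.26],0.4],[[0,0,0],[0.121,0,0.274],0.4]]}}

```text
time: 7.62
eef_pos: [0.5683, -0.0143, 0.2886]
tcp_rot: [-0.118, 0.7, -0.694, 0.121]
contact_force: [0.6, 0.3, 0.4]
opening: 0.397
```

Run:
```python
from h import *
from plant import ctrl
s=ctrl.get_state();print(s["time"],s["qpos"],s["eef_pos"],s["contact_force"])
for w in([.5535,-.235,.24],[.5535,-.235,.051]):print(w,rel(s,w))
```

```text
7.6167 [-0.20734165  0.01047965  1.78093565  0.00872754  1.34898222  1.02146916] [ 0.56829225 -0.01427143  0.28860193] [0.60317601 0.290862   0.35618574]
[0.5535, -0.235, 0.24] [0.0878 0.0468 0.2035]
[0.5535, -0.235, 0.051] [0.0889 0.2358 0.2047]
```

>>> {"method": "jog_arm", "body": {"deltas": [[[0,0,0],[0.006,0,0.014],0.4],[[0,0,0],[0.019,0,0.042],0.4],[[0,0,0],[0.031,0.005,0.072],0.4],[[0,0,0],[0.044,0.015,0.102],0.4],[[0,0,0],[0.057,0.025,0.132],0.4],[[0,0,0],[0.07,0.035,0.162],0.4],[[0,0,0],[0.081,0.042,0.187],0.4],[[0,0,0],[0.087,0.045,0.201],0.4],[[0,0,0],[0.088,0.047,0.204],0.4],[[0,0,0],[0.088,0.047,0.204],0.4]]}}

```text
time: 8.45
eef_pos: [0.5527, -0.2359, 0.2385]
tcp_rot: [-0.118, 0.7, -0.694, 0.12]
contact_force: [0.4, -0.1, -0.5]
opening: 0.399
```

Run:
```python
from h import *
from plant import ctrl
s=ctrl.get_state();print(s["time"],s["eef_pos"],s["contact_force"])
for w in([.5535,-.235,.24],[.5535,-.235,.051]):print(w,rel(s,w))
d=ctrl.read_camera("wrist");cv2.imwrite("pics/w2.png",d["pixels"])
W=np.eye(4);W[:3,:3]=R.from_quat(s["tcp_rot"]).as_matrix();W[:3,3]=s["eef_pos"];d["T"]=W@d["mount"];pickle.dump((s,d),open("w2.pkl","wb"))
```

```text
8.45 [ 0.55271915 -0.23590205  0.23852148] [ 0.35824499 -0.11776415 -0.54559791]
[0.5535, -0.235, 0.24] [-0.001  -0.0015 -0.0006]
[0.5535, -0.235, 0.051] [-0.0002  0.1875  0.0011]
```

View pics/w2.png

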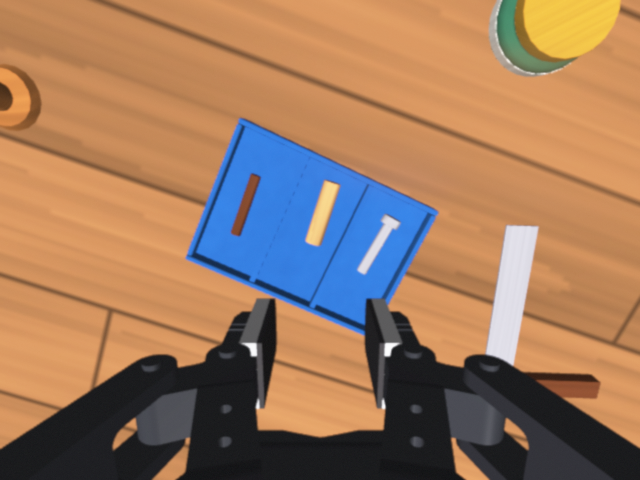

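The wrist view shows the pale dowel centred at (323,213) in the middle lane, with walnut at (246,205) and the bolt at (378,244). I'll check its position and descend.

Run:
```python
from h import *
s,d=pickle.load(open("w2.pkl","rb"));print(ray(d,322.5,213.5,.018))
```

```text
[ 0.55371778 -0.2342536   0.018     ]
```

>>> {"method": "jog_arm", "body": {"deltas": [[[0,0,0],[0,0.01,0],0.4],[[0,0,0],[0,0.03,0],0.4],[[0,0,0],[0,0.055,0],0.4],[[0,0,0],[0,0.08,0],0.4],[[0,0,0],[0,0.1,0.001],0.4],[[0,0,0],[0,0.12,0.001],0.4],[[0,0,0],[0,0.135,0.001],0.4],[[0,0,0],[0,0.145,0.001],0.4],[[0,0,0],[0,0.145,0.001],0.4]]}}

```text
time: 9.25
eef_pos: [0.5526, -0.2322, 0.0915]
tcp_rot: [-0.12, 0.701, -0.692, 0.12]
contact_force: [-0.4, -0.4, -0.2]
opening: 0.398
```

Run:
```python
from h import *
from plant import ctrl
s=ctrl.get_state();print(s["time"],s["eef_pos"],s["contact_force"])
print(rel(s,[.5535,-.235,.053]))
```

```text
9.25 [ 0.55260302 -0.23223008  0.09151586] [-0.4390992  -0.37793496 -0.1558393 ]
[0.0002 0.0385 0.0034]
```

>>> {"method": "jog_arm", "body": {"deltas": [[[0,0,0],[0,0.01,0.002],0.4],[[0,0,0],[0,0.022,0.003],0.4],[[0,0,0],[0,0.032,0.003],0.4],[[0,0,0],[0,0.038,0.003],0.4],[[0,0,0],[0,0.038,0.003],0.4],[[0,0,0],[0,0.038,0.003],0.4],[[0,0,0],[0,0.038,0.003],0.4],[[0,0,0],[0,0.038,0.003],0.4],[[0,0,0],[0,0.038,0.003],0.4],[[0,0,0],[0,0.038,0.003],0.4]]}}

```text
time: 10.08
eef_pos: [0.5538, -0.2348, 0.054]
tcp_rot: [-0.12, 0.701, -0.693, 0.12]
contact_force: [-0.6, 0.2, -0.1]
opening: 0.398
```

>>> {"method": "jog_arm", "body": {"deltas": [[[0,0,0],[0,0,0],0.4],[[0,0,0],[0,0,0],0.4],[[0,0,0],[0,0,0],0.4],[[0,0,0],[0,0,0],0.4],[[0,0,0],[0,0,0],0.4],[[0,0,0],[0,0,0],0.4],[[0,0,0],[0,0,0],0.4],[[0,0,0],[0,0,0],0.4],[[0,0,0],[0,0,0],0.4],[[0,0,0],[0,0,0],0.4]]}}

```text
time: 10.92
eef_pos: [0.5538, -0.2348, 0.054]
tcp_rot: [-0.12, 0.701, -0.693, 0.12]
contact_force: [0.1, 0.6, 0.2]
opening: 0.401
```

>>> {"method": "jog_arm", "body": {"deltas": [[[0,0,0],[0,0,0],0.4],[[0,0,0],[0,0,0],0.4],[[0,0,0],[0,0,0],0.4],[[0,0,0],[0,0,0],0.4],[[0,0,0],[0,0,0],0.4],[[0,0,0],[0,0,0],0.4],[[0,0,0],[0,0,0],0.4],[[0,0,0],[0,0,0],0.4],[[0,0,0],[0,0,0],0.4],[[0,0,0],[0,0,0],0.4]]}}

```text
time: 11.75
eef_pos: [0.5538, -0.2348, 0.054]
tcp_rot: [-0.12, 0.701, -0.693, 0.12]
contact_force: [-0.1, 0.5, -0.7]
opening: 0.402
```

Run:
```python
from h import *
from plant import ctrl
s=ctrl.get_state();M=R.from_quat(s["tcp_rot"]).as_matrix();print(s["time"],s["eef_pos"],"grasp",s["eef_pos"]-.019*M[:,1],s["contact_force"],abs(s["dq"]).max())
a=ctrl.read_camera("scene")["pixels"]
cv2.imwrite("pics/s3.png",a)
```

```text
11.75 [ 0.55380677 -0.23482485  0.05400752] grasp [ 0.55382942 -0.23504652  0.07300621] [-0.07963275  0.50452584 -0.65593259] 0.003000014984957263
```

View pics/s3.png

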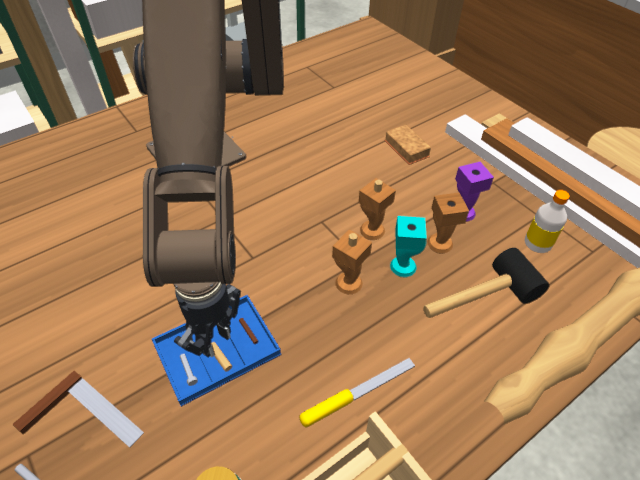

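The legs stand unmoved (the bare one's hole is still at (451,204)). The fingers hover over the pale dowel, which still shows near (220,356). I'm handing in.

Run:
```python
from plant import ctrl
print(ctrl.sign_off());s=ctrl.get_state();print(s["time"],s["eef_pos"],s["contact_force"])
```

```text
the job is handed in; nothing more can be done
None
the job is handed in; nothing more can be done
```

I pointed at the empty hole and then at the pale dowel, and handed the job in while still pointing at the dowel. The sign-off reports no verdict.

- **Empty hole:** I held the fingertips at (0.589, 0.288, 0.167) for a little over 2 s, about 37 mm above the hole. The hole was measured at about (0.589, 0.288), and all three cameras agreed to within 2 mm.
- **Pale dowel:** I then held at (0.554, -0.235, 0.054) for about 1.7 s, 33 mm above the dowel's top. The grasp point was at z = 0.073. The cameras placed the dowel's middle within about 1 mm of that spot.
- **Last checks:** By eye, the final scene picture showed the legs and fittings where they began, and no sign of contact. The wrist force readings stayed within about ±1.5 N of zero. That is too noisy to confirm the 0.3 and 0.5 N contact limits, so "no contact" rests on the clearances and pictures.
- **Failed check:** My dark-hole mask found nothing in the first top view or in the wrist view. I found the hole in the top view with a looser threshold, and read its pixel by eye in the wrist view.

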